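# Make up two model-painting kits

### The arm

A 6-joint arm with a two-finger parallel gripper is mounted at the origin on the work surface. World frame = base frame: x ahead of the robot, y to its left, z up, the work surface at z = 0. Lengths are in m, angles in rad, forces in N, time in s.
With the tool pointing down it reaches from about 0.25 to 0.775 m from the base axis. Payload 4 kg.
Tool frame: the origin (TCP) lies midway between the tips of the shut fingers; the grasp point (between the pads) lies 19 mm behind it (robot.hold_point_z is the distance from the TCP to the grasp point, in m); z points along the fingers, y is the line along which they close (so a half turn about z gives the same grasp; the last joint's range is limited). The gripper opens to 94 mm and grips with 3 to 60 N. Pads are 16 mm wide; open, the fingers measure 119 mm over their backs; the gripper's body (75 mm by 177 mm) begins 78 mm behind the grasp point.
Start: joints at [-0.103, 0.087, 1.371, -0, 1.684, -0.103], TCP at [0.55, -0, 0.206] pointing down, gripper open.
Joint ranges: [-3.1, 3.1], [-0.76, 2.03], [0.27, 2.55], [-1.08, 4.22], [0.17, 2.65], [-2.57, 2.57]. Speed limits (rad/s): [2.79, 2.79, 3.14, 3.14, 3.14, 3.14].

### API

Orientations are given as [roll, pitch, yaw] about the fixed x, y, z axes, in that order (R = Rz(yaw) Ry(pitch) Rx(roll)).
In Python, from bench import readout, imaging, robot gives the robot as it stands.
- The arm moves only by the tool carry_out, never from a script. Its argument "motion" is text: rows parted by semicolons, each of 7 numbers parted by spaces: the shift along the tool's x, y, z each as a share of 200 mm, from -1 to 1, then the turn, a rotation vector about the tool's x, y, z each as a share of 120 degrees, from -1 to 1, then the opening, from 0 (shut) to 1 (fully open). A call has 1 to 12 rows; each row shifts and turns the commanded pose from where the row before left it, along the tool's axes as they then stand; what a row does not reach is not made up. A row lasts 1/8 s, in which the tool goes at most 62.5 mm and 10.7 degrees, less where a joint would pass 70% of its speed; a pose out of reach is approached as far as the arm can. A call with a number of a shift or a turn outside -1 to 1 is refused whole. A call with a gripper value outside its range is refused whole. The fingers move at their own pace and stop on an object; the grip force is fixed at half the most. Time passes only in rows, so rows that do not move let the fingers close. It gives the time, the measured TCP pose, the force, the opening and the grip force at its end, in the units of the state.
- readout.get_obs(): the state, without advancing time (a new reading comes with each control period).
- imaging.snapshot(name): name is "scene" or "side" or "wrist"; returns a dict with "pixels" (400x640x3 uint8, red, green, blue), "fx", "fy", "cx", "cy" (pixels), "dist_coeffs" ([k1, k2, p1, p2, k3] as OpenCV has them; the pictures are not rectified), "R" (3x3) and "t" (3): a world point X has camera coordinates R X + t. Camera axes: x right, y down, z forward; pixel columns grow to the right and rows downward; lengths in m; the calibration is good to about 2 mm. A picture is of the moment at which its call begins. There is no depth.
- robot.close_job(): hands the job in; it is judged then, once.
The state is a dict: "time": time; "joint_positions": joint angles; "qvel": joint speeds; "joint_torque": joint torques, N m; "tool_pos": TCP position; "ee_rot": TCP orientation; "wrist_force": force on the tool from outside, world axes, zero at the start; "wrist_torque": the same for the moment, N m; "width": finger opening in m; "finger_force": force on a finger pad.
Only numpy, scipy, OpenCV 4.12 (cv2) and the standard library are available. Lean on these libraries where they do the work, as an engineer would, in place of code of your own. Each camera call takes 0.05 s, during which the arm holds its last target. There are 200 camera calls.

### The job

Make up two painting kits from the stock on the grey cutting mat. The orange tray gets the red and the yellow dropper bottle, each standing upright in a square bay of its own, and the tweezers lying flat in its long bay; the turquoise tray gets the blue dropper bottle and the wooden painting handle, each standing upright in a square bay of its own. Knock nothing over, and leave the green bottle, the varnish jar and the sanding block where they are.

Things in the scene. Friction and masses are not known exactly. Their poses are not given: they have to be found in the camera images.
- orange_tray: orange plastic kit tray, fixed, 146 (x) by 129 (y), 14 mm tall, floor and walls 3 mm. Origin: centre of underside, z up. A wall-high ridge along x at y = +6 parts a long bay (inside 140 x 66, centre x 0, y -28.5) from a row that a cross ridge at x = 0 splits into two square bays (inside 68 x 54, centres x +35.5 and -35.5, y +34.5 mm). Open on top.
- turquoise_tray: turquoise plastic kit tray, fixed, 146 (x) by 129 (y), 14 mm tall, floor and walls 3 mm. Origin: centre of underside, z up. A wall-high ridge along x at y = +6 parts a long bay (inside 140 x 66, centre x 0, y -28.5) from a row that a cross ridge at x = 0 splits into two square bays (inside 68 x 54, centres x +35.5 and -35.5, y +34.5 mm). Open on top.
- red_bottle: sealed dropper bottle, red all over with a thin white collar: straight body 25 mm diameter and 46 mm tall, narrowing to a slim cap, 72 mm tall in all; about 30 g. Origin: centre of its underside, z up along its axis. Stands upright on the grey cutting mat at the start.
- yellow_bottle: sealed dropper bottle, yellow all over with a thin white collar: straight body 25 mm diameter and 46 mm tall, narrowing to a slim cap, 72 mm tall in all; about 30 g. Origin: centre of its underside, z up along its axis. Stands upright on the grey cutting mat at the start.
- blue_bottle: sealed dropper bottle, blue all over with a thin white collar: straight body 25 mm diameter and 46 mm tall, narrowing to a slim cap, 72 mm tall in all; about 30 g. Origin: centre of its underside, z up along its axis. Stands upright on the grey cutting mat at the start.
- green_bottle: sealed dropper bottle, green all over with a thin white collar: straight body 25 mm diameter and 46 mm tall, narrowing to a slim cap, 72 mm tall in all; about 30 g. Not wanted for a kit. Origin: centre of its underside, z up along its axis. Stands upright on the grey cutting mat at the start.
- tweezers: steel tweezers lying flat on the cutting mat, 105 mm long (along its x, points to +x), 12 mm wide at the middle narrowing to 6 mm at the points, 9 mm tall, rigid (the arms do not close), about 25 g. Origin: middle of its underside, z up; hold it across its middle.
- painting_handle: round wooden painting handle (holder for a model) with a cork top, standing upright: 30 mm diameter, 60 mm tall, about 50 g. Origin: centre of its underside, z up.
- varnish_jar: amber glass varnish jar with a white lid, 38 mm diameter, 45 mm tall; not wanted for a kit. Origin: centre of its underside, z up.
- sanding_block: pink sanding block, 42 x 26 x 18 mm tall; not wanted for a kit. Origin: centre of its underside, z up. (All the stock stands on the grey cutting mat, whose top is 3 mm above the desk; neighbours are at least 90 mm apart centre to centre.)

How it is judged:
By the outcome, as a careful person would: the job done as asked, in the order asked, and still so for the second after the job is handed in, with the robot touching nothing.
It also fails if it takes over 120 s, if anything falls off the work surface, if the arm or the gripper's body presses on something with over 40 N, if the wrist force passes 120 N, or if a joint passes its speed limit or range.

## Working session

There is one attempt and no reset: what is moved stays moved. The work goes in short steps, Python scripts to look and compute and a tool call to move; the robot and the scene stay as the last step left them, time stands still between calls to the robot, and variables do not carry over. Pictures are saved under pics/ and viewed, at most 14 in all, crops included, and the job is handed in when it is done.

Besides the shell and the picture viewer there is one more tool, called after "Emit:" in YAML: its name, and indented under it one key for each argument. carry_out: Moves the arm, as the interface text tells. Its arguments: {"type":"object","properties":{"motion":{"type":"string"}},"required":["motion"]}

```bash
mkdir -p pics; python3 - <<'E'
from bench import readout, imaging, robot
import cv2,pickle
o=readout.get_obs(); print(o['time'],o['tool_pos'],o['ee_rot'],o['width'],robot.hold_point_z)
for n in ['scene','side']:
    s=imaging.snapshot(n); pickle.dump(s,open(n+'.pkl','wb'))
    cv2.imwrite(f'pics/{n}0.png',s['pixels'][:,:,::-1]); print(n,s['fx'],s['cx'],s['cy'],s['dist_coeffs'],s['R'],s['t'])
E
```

```text
0.0 [5.49461869e-01 3.43521415e-05 2.04311495e-01] [-3.13941166e+00 -1.81140230e-04  1.57078404e+00] 0.09350572917222942 0.0188
scene 484.36681496752743 323.64789723431227 195.8814640564826 [-0.14140464  0.          0.          0.          0.        ] [[ 0.12941492  0.99158474 -0.00338878]
 [ 0.85553667 -0.1133853  -0.505174  ]
 [-0.50130707  0.06247783 -0.86301086]] [-0.05447687 -0.47493945  1.260602  ]
side 503.0393646637503 323.9748229306353 196.39974667109945 [0.01060665 0.         0.         0.         0.        ] [[ 0.92030295 -0.39103124  0.01170726]
 [-0.19665503 -0.48828871 -0.85023581]
 [ 0.33818528  0.78017223 -0.5262718 ]] [-0.50397915  0.13222481  0.84497112]
```

View pics/scene0.png

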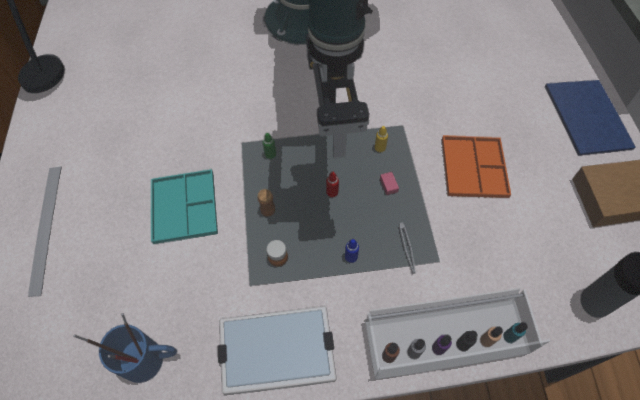

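View pics/side0.png

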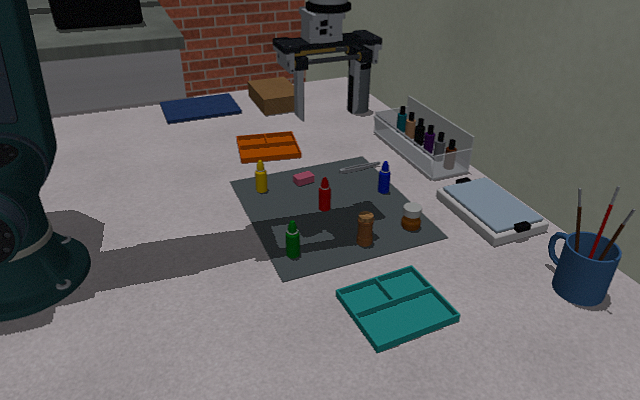

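The scene view has red at (333,184), yellow (381,139), blue (352,250), green (269,147), handle (265,202) and tweezers (407,247). The orange tray is at (476,166) and turquoise at (184,206), both with their square bays on the right, which is +y. The side view agrees.

```bash
cat > h.py <<'E'
import numpy as np,cv2
def und(s,p):
    K=np.array([[s['fx'],0,s['cx']],[0,s['fy'],s['cy']],[0,0,1.]])
    return cv2.undistortPoints(np.array(p,float).reshape(-1,1,2),K,np.array(s['dist_coeffs'],float)).reshape(-1,2)
def plane(s,p,z):
    R=np.array(s['R']);t=np.array(s['t']);d=np.c_[und(s,p),np.ones(len(p))]@R;C=-R.T@t
    return C+d*((z-C[2])/d[:,2])[:,None]
def tri(a,pa,b,pb):
    P=[np.c_[s['R'],s['t']] for s in(a,b)]
    X=cv2.triangulatePoints(P[0],P[1],und(a,[pa]).T,und(b,[pb]).T)[:,0];return X[:3]/X[3]
HSV=dict(red=(172,5,150,40),yellow=(22,32,150,60),blue=(112,128,130,40),green=(50,75,120,25),orange=(6,16,170,90),turq=(82,95,120,60),handle=(7,17,90,40))
def blobs(s,c,minA=25):
    h=cv2.cvtColor(s['pixels'],cv2.COLOR_RGB2HSV);l,u,S,V=HSV[c];H=h[:,:,0]
    m=((H>=l)&(H<=u) if l<=u else (H>=l)|(H<=u))&(h[:,:,1]>=S)&(h[:,:,2]>=V)
    n,_,st,ce=cv2.connectedComponentsWithStats(cv2.morphologyEx(m.astype(np.uint8),cv2.MORPH_CLOSE,np.ones((5,5))))
    return m.astype(np.uint8),[(ce[i].round(1),st[i]) for i in range(1,n) if st[i][4]>=minA]
E
python3 - <<'E'
from h import *
import pickle
S={n:pickle.load(open(n+'.pkl','rb')) for n in('scene','side')}
for c in HSV:
    for n in S:
        for ce,st in blobs(S[n],c)[1]: print(c,n,ce,st)
for c in('orange','turq'):
    for n,s in S.items():
        m,b=blobs(s,c,800)
        ct=max(cv2.findContours(cv2.morphologyEx(m,cv2.MORPH_CLOSE,np.ones((7,7))),0,cv2.CHAIN_APPROX_NONE)[0],key=cv2.contourArea)
        w=plane(s,ct.reshape(-1,2),.012)[:,:2]*1000
        print(c,n,cv2.minAreaRect(w.astype(np.float32)))
# tweezers: bright grey in the mat region
s=S['scene'];g=cv2.cvtColor(s['pixels'],cv2.COLOR_RGB2GRAY);h=g[215:275,392:422]
print(np.percentile(h,[5,50,90,97]))
m=np.zeros_like(g);m[218:275,396:418]=(g[218:275,396:418]>np.median(h)+25)
p=np.argwhere(m)[:,::-1];w=plane(s,p,.010)[:,:2]*1000;print(len(p),p.min(0),p.max(0),cv2.minAreaRect(w.astype(np.float32)),w.mean(0))
for n,(x,y,X,Y) in dict(scene=(240,120,520,285),side=(220,120,470,350)).items():
    cv2.imwrite(f'pics/{n}c.png',cv2.resize(S[n]['pixels'][y:Y,x:X,::-1],None,fx=2.4 if n=='side' else 2.8,fy=2.4 if n=='side' else 2.8,interpolation=cv2.INTER_CUBIC))
E
```

```text
red scene [332.1 185.3] [327 172  11  24 178]
red side [222.3   2.4] [219   0  11   9  25]
red side [278.2   9.2] [275   3   9  15  35]
red side [254.8  15.4] [248   7  14  14  57]
red side [196.6  21.2] [180   8  34  23 142]
red side [204.2  10.6] [201   8   9   7  31]
red side [189.5  34.8] [185  31  10  12  70]
red side [265.3  50.1] [260  46  12  10  39]
red side [194.   70.8] [185  64  19  14  71]
red side [212.4  81.5] [208  75  10  12  37]
red side [324.3 195.5] [319 177  12  35 329]
red side [600.  231.7] [588 205  25  54 189]
yellow side [301.7  53.2] [296  51  13   5  25]
yellow side [260.6 177.8] [255 160  12  33 299]
blue scene [351.8 250.2] [346 239  13  23 197]
blue side [188.2 104.9] [171  99  33  12 169]
blue side [220.9 112.9] [212 108  17   9  49]
blue side [177.3 118.1] [165 113  27  10  99]
blue side [383.8 179. ] [378 161  12  33 297]
green side [292.3 240.7] [286 220  14  39 439]
orange scene [461.7 171.6] [446 150  31  42 822]
orange scene [489.6 178.3] [481 169  21  19 197]
orange side [267.5 146.3] [ 237  131   64   31 1511]
turq scene [183.8 206.7] [ 154  17
[... 660 characters left out ...]
 [401 216  20  15 219]
handle side [577.6 242.4] [577 233   2  19  25]
orange scene ((530.8208618164062, 302.18426513671875), (115.06991577148438, 118.59855651855469), 82.50514221191406)
orange side ((522.652099609375, 296.79815673828125), (150.40977478027344, 145.80081176757812), 80.13379669189453)
turq scene ((544.3407592773438, -299.1625671386719), (135.8201446533203, 121.24754333496094), 2.753997325897217)
turq side ((538.6431884765625, -308.1261291503906), (150.23573303222656, 138.40455627441406), 2.9528310298919678)
[ 84.  94. 162. 171.]
188 [396 223] [417 274] ((693.5921020507812, 123.09040832519531), (39.11774826049805, 106.81396484375), 77.41693115234375) [724.51969643 114.54993137]
```

View pics/scenec.png

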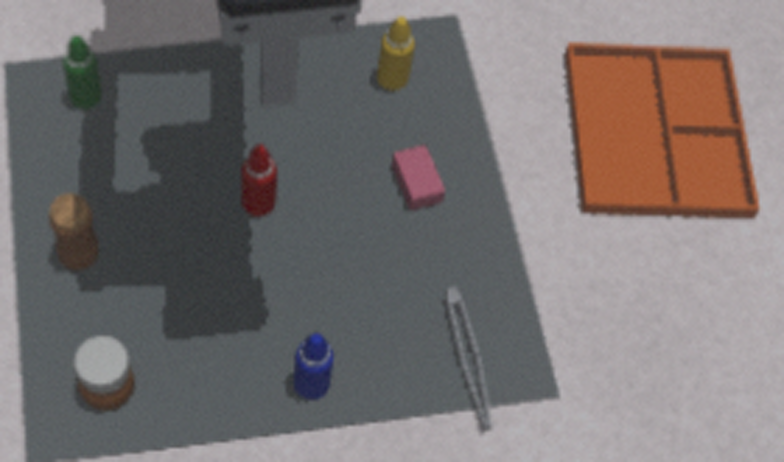

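The crop is sharp. Tweezers run from crop (454,290) to (487,430), and the orange tray's squares are on its right. Next I'll triangulate the objects and fix the tray poses, using the far edges at rim height and the near edges at desk height.

```bash
sed -i 's/yellow=(22,32,150,60)/yellow=(18,34,120,60)/;s/green=(50,75,120,25)/green=(45,85,90,25)/;s/orange=(6,16,170,90)/orange=(4,18,120,50)/;s/turq=(82,95,120,60)/turq=(78,98,90,40)/' h.py
python3 - <<'E'
from h import *
import pickle
S={n:pickle.load(open(n+'.pkl','rb')) for n in('scene','side')}
a,b=S['scene'],S['side']
box=dict(red=((333,184),(324,195)),yellow=((381,139),(261,178)),blue=((352,250),(384,179)),green=((269,147),(292,241)),handle=((265,201),(365,228)))
for c,q in box.items():
    r=[]
    for s,k in zip((a,b),q):
        B=blobs(s,c)[1];r.append(min(B,key=lambda z:np.hypot(*(z[0]-k))))
    X=tri(a,r[0][0],b,r[1][0]);print(c,[z[0] for z in r],(X*1000).round(1),'ctr-ray z.035:',(plane(a,[r[0][0]],.037)*1000).round(1)[0],(plane(b,[r[1][0]],.037)*1000).round(1)[0])
for c in('orange','turq'):
    for n,s in S.items():
        C=-np.array(s['R']).T@s['t']
        m,_=blobs(s,c);m=cv2.morphologyEx(m,cv2.MORPH_CLOSE,np.ones((5,5)))
        k={'orange':{'scene':(475,166),'side':(267,147)},'turq':{'scene':(184,206),'side':(397,307)}}[c][n]
        M=np.zeros_like(m);M[k[1]-50:k[1]+50,k[0]-75:k[0]+75]=m[k[1]-50:k[1]+50,k[0]-75:k[0]+75]
        ct=max(cv2.findContours(M,0,cv2.CHAIN_APPROX_NONE)[0],key=cv2.contourArea).reshape(-1,2)
        W=[plane(s,ct,z)[:,:2]*1000 for z in(.014,0)]
        ang=cv2.minAreaRect(W[0].astype(np.float32))[2];ang=(ang+45)%90-45;t=np.radians(ang);ax=np.array([[np.cos(t),np.sin(t)],[-np.sin(t),np.cos(t)]])
        ce=[];sz=[]
        for e in ax:
            cam=C[:2]@e*1000; hi,lo=(W[0]@e),(W[1]@e)
            mx=lo.max() if cam>lo.max() else hi.max(); mn=lo.min() if cam<lo.min() else hi.min()
            ce.append((mx+mn)/2);sz.append(mx-mn)
        print(c,n,'yaw',round(ang,1),'centre',(np.array(ce)@ax).round(1),'size',np.round(sz,1))
cr=lambda p:[((x+.5)/2.8-.5+240,(y+.5)/2.8-.5+120) for x,y in p]
w=plane(a,cr([(454,290),(487,430),(470,358)]),.010)*1000;d=w[1]-w[0]
print('tweez',w.round(1),np.linalg.norm(d),np.degrees(np.arctan2(d[1],d[0])),(w[0]+w[1])[:2]/2)
w=plane(a,cr([(657,50),(675,203),(672,129),(742,131)]),.014)*1000;print('ridge',w.round(1))
E
```

```text
red [array([332.1, 185.3]), array([324.3, 195.5])] [5.484e+02 5.000e-01 3.040e+01] ctr-ray z.035: [ 5.526e+02 -3.000e-01  3.700e+01] [544.   -9.1  37. ]
yellow [array([381. , 139.6]), array([260.6, 177.5])] [450.5 118.   30.9] ctr-ray z.035: [455.  116.5  37. ] [447.7 107.7  37. ]
blue [array([351.8, 250.2]), array([383.8, 179. ])] [692.6  16.4  30.1] ctr-ray z.035: [694.9  16.1  37. ] [686.5   5.1  37. ]
green [array([269. , 146.8]), array([292.3, 240.7])] [ 437.1 -117.    29.7] ctr-ray z.035: [ 442.7 -116.8   37. ] [ 433.8 -126.    37. ]
handle [array([265.8, 200.8]), array([364.7, 228.5])] [ 569.5 -133.5   32.7] ctr-ray z.035: [ 570.6 -132.2   37. ] [ 567.2 -140.7   37. ]
orange scene yaw -9.3 centre [524.3 310.1] size [141.1 125.8]
orange side yaw -9.6 centre [524.2 305.2] size [144.2 127.7]
turq scene yaw 2.7 centre [ 540.2 -302.3] size [140.6 126. ]
turq side yaw 3.0 centre [ 539.6 -304.7] size [145.3 128.3]
tweez [[639.9 124.9  10. ]
 [744.6 125.3  10. ]
 [692.1 125.   10. ]] 104.72932443687614 0.1915857474541051 [692.23931515 125.11124523]
ridge [[457.9 326.7  14. ]
 [594.3 299.4  14. ]
 [531.3 316.3  14. ]
 [539.8 370.   14. ]]
```

Emit:
carry_out:
  motion: "0 0 0.25 0 0 0 1;0 0 0.25 0 0 0 1;0 0 0.25 0 0 0 1;0 0 0.17 0 0 0 1;0 0 0 0 0 0 1;0 0 0 0 0 0 0;0 0 0 0 0 0 0;0 0 0 0 0 0 0;0 0 0 0 0 0 0;0 0 0 0 0 0 0"

```text
time: 1.35
tool_pos: [0.5502, -0.0, 0.0218]
ee_rot: [3.141, 0.0, 1.571]
wrist_force: [-0.2, -0.4, 0.2]
width: 0.0477
finger_force: 0.0
```

Emit:
carry_out:
  motion: "0 0 0 0 0 0 0;0 0 0 0 0 0 0;0 0 0 0 0 0 0;0 0 0 0 0 0 0"

```text
time: 1.85
tool_pos: [0.55, -0.0, 0.0214]
ee_rot: [-3.141, -0.0, 1.571]
wrist_force: [-0.2, -0.3, -1.7]
width: 0.0244
finger_force: 30.0
```

Emit:
carry_out:
  motion: "0 0 -0.15 0 0 0 0;0 0 -0.2 0 0 0 0;0 0 -0.2 0 0 0 0;0.14 0.015 -0.05 0 0 0 0;0.24 0.01 0 0 0 0 0;0.24 0.01 0 0 0 0 0;0.24 0.01 0 0 0 0 0;0.24 0.01 0 0 0 0 0;0.24 0.01 0 0 0 0 0;0.24 0.01 0 0 0 0 0;0.1 0 0 0 0 0 0;0 0 0 0 0 0 0"

```text
time: 3.35
tool_pos: [0.5647, 0.3365, 0.141]
ee_rot: [-3.141, 0.001, 1.573]
wrist_force: [-1.6, -0.6, -0.9]
width: 0.0243
finger_force: 30.0
```

```bash
python3 - <<'E'
from bench import readout, imaging
import cv2
print(readout.get_obs()['tool_pos'])
s=imaging.snapshot('scene');cv2.imwrite('pics/a.png',cv2.resize(s['pixels'][60:260,380:580,::-1],None,fx=2.5,fy=2.5))
E
```

```text
[0.56472029 0.33652368 0.14095697]
```

View pics/a.png

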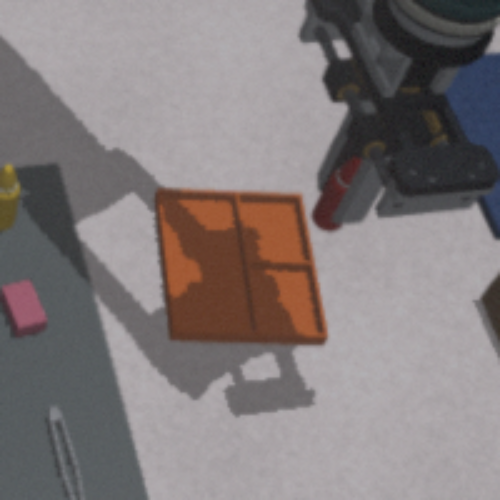

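The bottle hangs upright, held at the front of its body. At (511,148), its apparent offset from the tray fits the height parallax. I'm lowering it now.

Emit:
carry_out:
  motion: "0 0 0.2 0 0 0 0;0 0 0.2 0 0 0 0;0 0 0.12 0 0 0 0;0 0 0.05 0 0 0 0;0 0 0.022 0 0 0 0;0 0 0 0 0 0 0;0 0 0 0 0 0 0.5;0 0 0 0 0 0 0.5;0 0 0 0 0 0 0.5;0 0 0 0 0 0 0.5;0 0 -0.2 0 0 0 0.5;0 0 -0.2 0 0 0 0.5"

```text
time: 4.9
tool_pos: [0.5645, 0.3358, 0.1032]
ee_rot: [-3.14, 0.001, 1.571]
wrist_force: [-0.9, 0.6, 0.3]
width: 0.0473
finger_force: 0.0
```

```bash
python3 - <<'E'
from bench import readout, imaging
import cv2
from h import *
a=imaging.snapshot('scene');b=imaging.snapshot('side')
cv2.imwrite('pics/b.png',np.hstack([cv2.resize(s['pixels'][y:y+120,x:x+120,::-1],None,fx=3,fy=3) for s,x,y in((a,430,100),(b,210,80))]))
E
```

```text
(no output)
```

View pics/b.png

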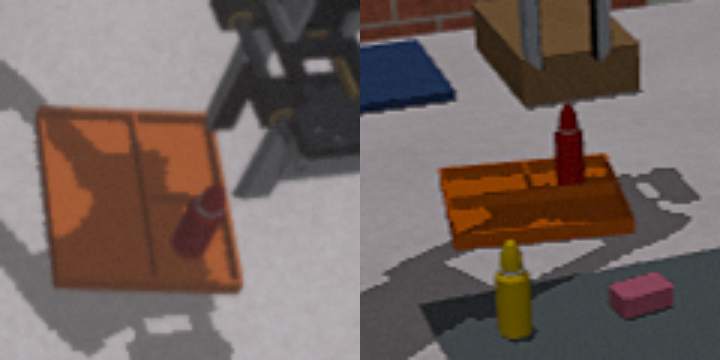

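Red stands upright in its bay: scene crop (200,220), side crop (568,160). Yellow is next.

Emit:
carry_out:
  motion: "-0.218 -0.114 0 0 0 0 0.6;-0.218 -0.114 0 0 0 0 0.6;-0.218 -0.114 0 0 0 0 0.6;-0.218 -0.114 0 0 0 0 0.6;-0.218 -0.114 0 0 0 0 0.6;0 0 0.05 0 0 0 0.6;0 0 0.18 0 0 0 0.6;0 0 0.18 0 0 0 0.6;0 0 0 0 0 0 0.5;0 0 0 0 0 0 0;0 0 0 0 0 0 0;0 0 0 0 0 0 0"

```text
time: 6.5
tool_pos: [0.4523, 0.1184, 0.0227]
ee_rot: [3.138, -0.001, 1.571]
wrist_force: [1.1, 0.3, 1.8]
width: 0.0242
finger_force: 30.0
```

Emit:
carry_out:
  motion: "0 0 0 0 0 0 0;0 0 0 0 0 0 0;0 0 0 0 0 0 0"

```text
time: 6.88
tool_pos: [0.4523, 0.1184, 0.0227]
ee_rot: [3.138, -0.001, 1.571]
wrist_force: [-0.2, 0.4, 5.7]
width: 0.0243
finger_force: 30.0
```

Emit:
carry_out:
  motion: "0 0 -0.15 0 0 0 0;0 0 -0.2 0 0 0 0;0 0 -0.2 0 0 0 0;0.145 0.032 -0.05 0 0 0 0;0.2 0.036 0 0 0 0 0;0.2 0.036 0 0 0 0 0;0.2 0.036 0 0 0 0 0;0.2 0.036 0 0 0 0 0;0.2 0.036 0 0 0 0 0;0 0 0 0 0 0 0;0 0 0 0 0 0 0"

```text
time: 8.25
tool_pos: [0.4931, 0.3463, 0.1405]
ee_rot: [-3.141, 0.001, 1.571]
wrist_force: [-0.4, -0.5, 0.4]
width: 0.0244
finger_force: 30.0
```

Emit:
carry_out:
  motion: "0 0 0.2 0 0 0 0;0 0 0.2 0 0 0 0;0 0 0.12 0 0 0 0;0 0 0.05 0 0 0 0;0 0 0.02 0 0 0 0;0 0 0 0 0 0 0;0 0 0 0 0 0 0.5;0 0 0 0 0 0 0.5;0 0 0 0 0 0 0.5;0 0 0 0 0 0 0.5;0 0 -0.2 0 0 0 0.5;0 0 -0.2 0 0 0 0.5"

```text
time: 9.75
tool_pos: [0.4929, 0.3467, 0.1032]
ee_rot: [-3.14, 0.001, 1.571]
wrist_force: [0.8, 0.4, 0.6]
width: 0.0469
finger_force: 0.0
```

Emit:
carry_out:
  motion: "-0.2 0.195 0 0 0 0 0.5;-0.227 0.2 0 0 0 0 0.5;-0.227 0.2 0 0 0 0 0.5;-0.227 0.2 0 0 0 0 0.5;-0.227 0.2 0 0 0 0 0.5;0 0 0 0 0 0 0.5"

```text
time: 10.5
tool_pos: [0.6944, 0.1209, 0.1018]
ee_rot: [-3.141, 0.001, 1.565]
wrist_force: [-0.7, 1.3, -0.6]
width: 0.0467
finger_force: 0.0
```

Emit:
carry_out:
  motion: "0 0 0 0 0 -0.075 0.5;0 0 0 0 0 -0.075 0.5;0 0 0 0 0 -0.075 0.5;0 0 0 0 0 -0.075 0.5;0 0 0 0 0 -0.075 0.5;0 0 0 0 0 -0.075 0.5;0 0 0 0 0 -0.075 0.5;0 0 0 0 0 -0.075 0.5;0 0 0 0 0 -0.075 0.5;0 0 0 0 0 -0.075 0.5;0 0 0 0 0 0 0.5;0 0 0 0 0 0 0.5"

```text
time: 12.0
tool_pos: [0.692, 0.1262, 0.1032]
ee_rot: [3.141, -0.0, 3.14]
wrist_force: [0.1, -0.2, 0.7]
width: 0.0472
finger_force: 0.0
```

```bash
python3 - <<'E'
from bench import readout, imaging
import cv2
from h import *
o=readout.get_obs();print(o['tool_pos'],o['ee_rot'],o['joint_positions'].round(2) if hasattr(o['joint_positions'],'round') else o['joint_positions'])
a=imaging.snapshot('scene');b=imaging.snapshot('side');w=imaging.snapshot('wrist')
cv2.imwrite('pics/c.png',np.hstack([cv2.resize(a['pixels'][90:290,360:560,::-1],(500,500)),cv2.resize(w['pixels'][:,:,::-1],(300,188)) if 0 else cv2.resize(b['pixels'][100:225,230:305,::-1],(300,500))]))
cv2.imwrite('pics/w.png',w['pixels'][:,:,::-1])
import pickle;pickle.dump(w,open('w.pkl','wb'));print(w['R'],w['t'])
E
```

```text
[0.69199659 0.12616395 0.10315697] [ 3.14136574e+00 -1.58599738e-04  3.14026127e+00] [ 0.1   0.46  1.1   0.    1.57 -1.47]
[[ 1.44598645e-03  9.99998877e-01  3.94343323e-04]
 [ 9.60698312e-01 -1.49862440e-03  2.77590540e-01]
 [ 2.77590819e-01 -2.25471946e-05 -9.60699400e-01]] [-0.12635472 -0.66520748  0.10082676]
```

View pics/c.png

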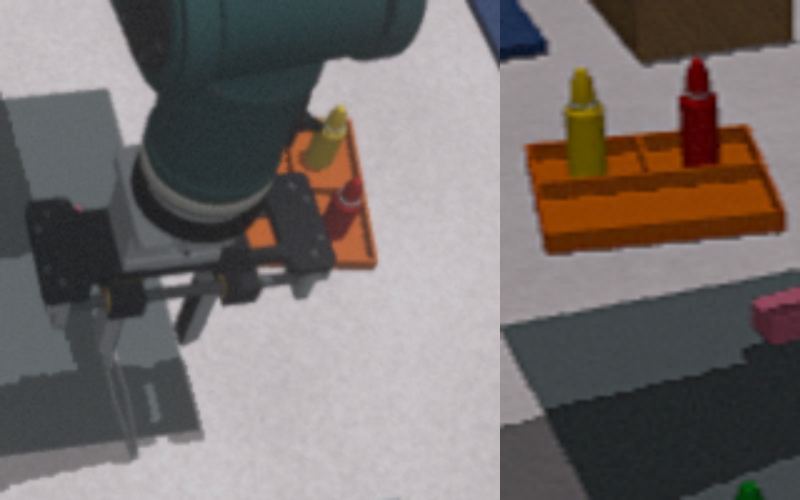

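View pics/w.png

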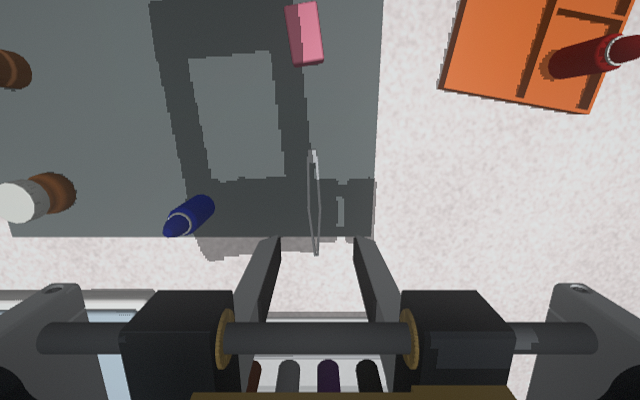

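Yellow and red both stand in their square bays. In the wrist view the tweezers at column 315 lie between the fingers, whose centre is about column 319. I'm descending.

Emit:
carry_out:
  motion: "0 0 0.2 0 0 0 0.5;0 0 0.18 0 0 0 0.5;0 0 0.08 0 0 0 0.5;0 0 0.03 0 0 0 0.5;0 0 0 0 0 0 0.5;0 0 0 0 0 0 0;0 0 0 0 0 0 0;0 0 0 0 0 0 0;0 0 0 0 0 0 0;0 0 0 0 0 0 0;0 0 0 0 0 0 0"

```text
time: 13.52
tool_pos: [0.6926, 0.1253, 0.0055]
ee_rot: [-3.141, 0.001, 3.142]
wrist_force: [-1.0, 0.0, 2.3]
width: 0.0115
finger_force: 29.9
```

Emit:
carry_out:
  motion: "0 0 0 0 0 0 0;0 0 0 0 0 0 0"

```text
time: 13.78
tool_pos: [0.6926, 0.1253, 0.0055]
ee_rot: [-3.142, 0.001, 3.142]
wrist_force: [-0.1, 0.2, 2.9]
width: 0.0116
finger_force: 29.9
```

Emit:
carry_out:
  motion: "0 0 -0.1 0 0 0 0;0 0 -0.2 0 0 0 0;0 0 -0.2 0 0 0 0;0.147 0.13 0 0 0 0 0;0.18 0.16 0 0 0 0 0;0.18 0.16 0 0 0 0 0;0.18 0.16 0 0 0 0 0;0.18 0.16 0 0 0 0 0;0 0 0 0 0 0.04 0;0 0 0 0 0 0.039 0;0 0 0 0 0 0 0;0 0 0 0 0 0 0"

```text
time: 15.28
tool_pos: [0.5192, 0.2794, 0.1056]
ee_rot: [3.141, 0.001, 2.977]
wrist_force: [-0.3, -0.3, -0.9]
width: 0.0117
finger_force: 29.9
```

```bash
python3 - <<'E'
from bench import imaging
import cv2
w=imaging.snapshot('wrist')
cv2.imwrite('pics/w2.png',w['pixels'][:,:,::-1])
E
```

```text
(no output)
```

View pics/w2.png

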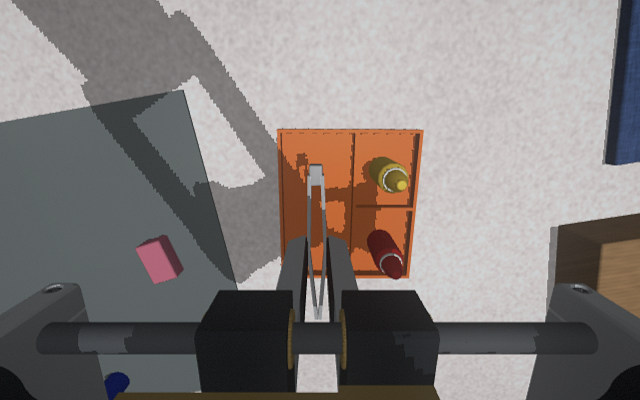

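The tweezers are held level, parallel to the tray and centred over the long bay (bay columns 281–352, tweezers about 317). I'm lowering and releasing with a small opening.

Emit:
carry_out:
  motion: "0 0 0.2 0 0 0 0;0 0 0.17 0 0 0 0;0 0 0.08 0 0 0 0;0 0 0.03 0 0 0 0;0 0 0.015 0 0 0 0;0 0 0 0 0 0 0;0 0 0 0 0 0 0.25;0 0 0 0 0 0 0.25;0 0 0 0 0 0 0.25;0 0 -0.1 0 0 0 0.25;0 0 -0.2 0 0 0 0.25;0 0 -0.2 0 0 0 0.25"

```text
time: 16.82
tool_pos: [0.5187, 0.2793, 0.1068]
ee_rot: [-3.141, -0.001, 2.976]
wrist_force: [0.6, 0.4, -0.3]
width: 0.0234
finger_force: 0.0
```

Emit:
carry_out:
  motion: "0 0 0 0 0 -0.04 0.6;0 0 0 0 0 -0.039 0.6;-0.145 -0.219 0 0 0 0 0.6;-0.145 -0.219 0 0 0 0 0.6;-0.145 -0.219 0 0 0 0 0.6;-0.145 -0.219 0 0 0 0 0.6;-0.145 -0.219 0 0 0 0 0.6;-0.145 -0.219 0 0 0 0 0.6;0 0 0 0 0 0 0.6;0 0 0 0 0 0 0.6"

```text
time: 18.08
tool_pos: [0.6926, 0.017, 0.1058]
ee_rot: [3.141, -0.001, 3.141]
wrist_force: [0.2, 0.9, 0.5]
width: 0.0563
finger_force: 0.0
```

```bash
python3 - <<'E'
from bench import imaging,readout
import cv2
from h import *
o=readout.get_obs();print(o['tool_pos'],o['ee_rot'],o['width'])
a=imaging.snapshot('scene');b=imaging.snapshot('side');w=imaging.snapshot('wrist')
cv2.imwrite('pics/d.png',np.hstack([cv2.resize(a['pixels'][120:220,430:530,::-1],(300,300)),cv2.resize(w['pixels'][:,:,::-1],(480,300))]))
E
```

```text
[0.69263512 0.01702167 0.10575163] [ 3.14078148e+00 -9.00689669e-04  3.14145004e+00] 0.056300561013738905
```

View pics/d.png

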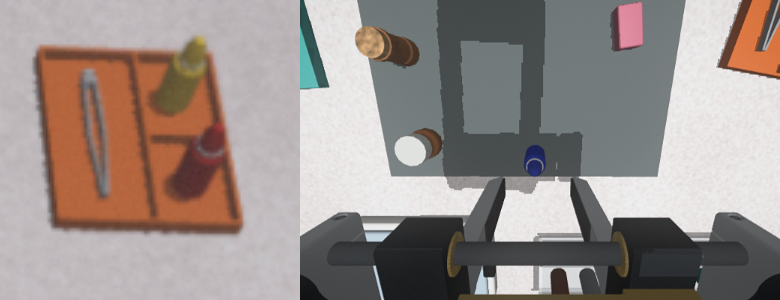

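The orange kit is complete, with the tweezers flat in the long bay. In the wrist view the blue bottle (535,160) is centred between the fingers.

Emit:
carry_out:
  motion: "0 0 0.2 0 0 0 0.6;0 0 0.15 0 0 0 0.6;0 0 0.075 0 0 0 0.6;0 0 0 0 0 0 0.6;0 0 0 0 0 0 0;0 0 0 0 0 0 0;0 0 0 0 0 0 0;0 0 0 0 0 0 0;0 0 0 0 0 0 0;0 0 0 0 0 0 0;0 0 0 0 0 0 0"

```text
time: 19.6
tool_pos: [0.6935, 0.0164, 0.022]
ee_rot: [-3.141, 0.001, 3.142]
wrist_force: [-0.7, -0.4, 4.2]
width: 0.0247
finger_force: 30.0
```

Emit:
carry_out:
  motion: "0 0 -0.15 0 0 0 0;0 0 -0.22 0 0 0 0;0 0 -0.23 0 0 0 0;0.05 -0.118 0 0 0 0 0;0.09 -0.21 0 0 0 0 0;0.09 -0.21 0 0 0 0 0;0.09 -0.21 0 0 0 0 0;0.09 -0.21 0 0 0 0 0;0.09 -0.21 0 0 0 0 0;0.07 -0.18 0 0 0 0 0;0.03 -0.07 0 0 0 0 0;0 0 0 0 0 0 0"

```text
time: 21.1
tool_pos: [0.572, -0.2673, 0.1395]
ee_rot: [3.14, -0.002, 3.14]
wrist_force: [-0.4, 0.1, -0.4]
width: 0.0245
finger_force: 30.0
```

Emit:
carry_out:
  motion: "0 0 0.2 0 0 0 0;0 0 0.2 0 0 0 0;0 0 0.12 0 0 0 0;0 0 0.05 0 0 0 0;0 0 0.02 0 0 0 0;0 0 0 0 0 0 0;0 0 0 0 0 0 0.5;0 0 0 0 0 0 0.5;0 0 0 0 0 0 0.5;0 0 0 0 0 0 0.5;0 0 -0.2 0 0 0 0.5;0 0 -0.2 0 0 0 0.5"

```text
time: 22.6
tool_pos: [0.5725, -0.2667, 0.1032]
ee_rot: [3.141, -0.002, 3.142]
wrist_force: [1.0, -0.6, 0.8]
width: 0.0471
finger_force: 0.0
```

Emit:
carry_out:
  motion: "0.005 0.216 0 0 0 0 0.7;0.005 0.22 0 0 0 0 0.7;0.005 0.22 0 0 0 0 0.7;0 0.01 0 0 0 0 0.7;0 0 0 0 0 0 0.7"

```text
time: 23.22
tool_pos: [0.5701, -0.1342, 0.1032]
ee_rot: [-3.141, 0.0, -3.141]
wrist_force: [-1.0, -0.5, -0.1]
width: 0.0658
finger_force: 0.0
```

```bash
python3 - <<'E'
from bench import imaging,readout
import cv2
from h import *
o=readout.get_obs();print(o['tool_pos'],o['joint_positions'],o['width'])
a=imaging.snapshot('scene');b=imaging.snapshot('side');w=imaging.snapshot('wrist')
cv2.imwrite('pics/e.png',np.hstack([cv2.resize(b['pixels'][240:360,320:470,::-1],(375,300)),cv2.resize(w['pixels'][:,:,::-1],(425,300))]))
E
```

```text
[ 0.57010286 -0.13418394  0.10321677] [-3.27540409e-01  2.06426939e-01  1.44008066e+00 -6.85051280e-04
  1.49456317e+00 -1.89865099e+00] 0.06579735171196725
```

View pics/e.png

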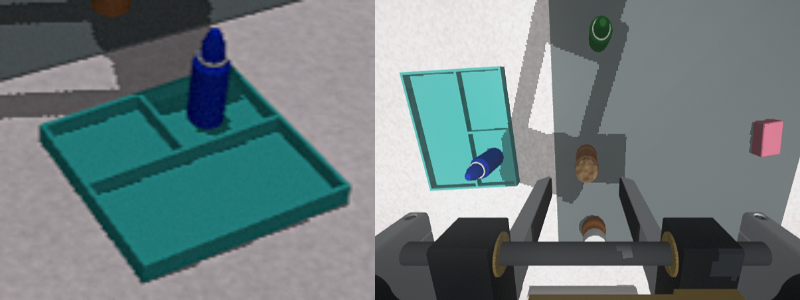

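Blue stands upright in its bay, and the handle at (586,162) is centred between the fingers.

Emit:
carry_out:
  motion: "0 0 0.2 0 0 0 0.7;0 0 0.15 0 0 0 0.7;0 0 0.06 0 0 0 0.7;0 0 0 0 0 0 0.7;0 0 0 0 0 0 0;0 0 0 0 0 0 0;0 0 0 0 0 0 0;0 0 0 0 0 0 0;0 0 0 0 0 0 0;0 0 0 0 0 0 0;0 0 0 0 0 0 0"

```text
time: 24.75
tool_pos: [0.5703, -0.1338, 0.0216]
ee_rot: [-3.142, 0.001, -3.142]
wrist_force: [-0.5, 0.7, 3.1]
width: 0.0296
finger_force: 30.0
```

Emit:
carry_out:
  motion: "0 0 -0.15 0 0 0 0;0 0 -0.22 0 0 0 0;0 0 -0.23 0 0 0 0;0.05 -0.1 0 0 0 0 0;0.09 -0.18 0 0 0 0 0;0.09 -0.18 0 0 0 0 0;0.07 -0.15 0 0 0 0 0;0.037 -0.075 0 0 0 0 0;0 0 0 0 0 0 0;0 0 0 0 0 0 0"

```text
time: 26.0
tool_pos: [0.503, -0.2698, 0.1409]
ee_rot: [3.141, 0.0, -3.141]
wrist_force: [1.1, 0.0, -1.8]
width: 0.0293
finger_force: 30.0
```

Emit:
carry_out:
  motion: "0 0 0.2 0 0 0 0;0 0 0.2 0 0 0 0;0 0 0.12 0 0 0 0;0 0 0.05 0 0 0 0;0 0 0.022 0 0 0 0;0 0 0 0 0 0 0;0 0 0 0 0 0 0.55;0 0 0 0 0 0 0.55;0 0 0 0 0 0 0.55;0 0 0 0 0 0 0.55;0 0 -0.2 0 0 0 0.55;0 0 -0.2 0 0 0 0.55"

```text
time: 27.5
tool_pos: [0.5021, -0.2705, 0.1029]
ee_rot: [3.14, -0.002, 3.141]
wrist_force: [0.4, -1.2, -0.7]
width: 0.0516
finger_force: 0.0
```

Emit:
carry_out:
  motion: "0 0 -0.2 0 0 0 0.55;0 0.2 -0.1 0 0 0 0.55;0 0.25 0 0 0 0 0.55;0 0.25 0 0 0 0 0.55;0 0.25 0 0 0 0 0.55;0 0 0 0 0 0 0.55;0 0 0 0 0 0 0.55"

```text
time: 28.38
tool_pos: [0.5027, -0.0811, 0.1628]
ee_rot: [-3.141, 0.0, -3.141]
wrist_force: [0.3, -0.2, 0.0]
width: 0.0519
finger_force: 0.0
```

```bash
python3 - <<'E'
from bench import imaging
import cv2
from h import *
a=imaging.snapshot('scene');b=imaging.snapshot('side')
cv2.imwrite('pics/f.png',np.vstack([cv2.resize(a['pixels'][100:280,140:540,::-1],(660,297)),cv2.resize(b['pixels'][120:360,200:480,::-1],(350,300))[:, :] if 0 else cv2.resize(b['pixels'][110:360,60:610,::-1],(660,300))]))
E
```

```text
(no output)
```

View pics/f.png

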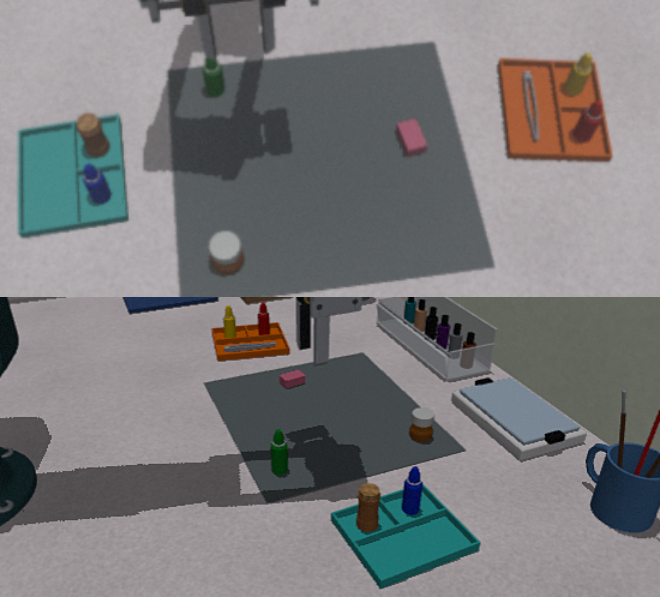

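All five items are in their bays: handle (93,133) and blue (96,184) in turquoise; yellow, red and tweezers in orange. Green, the jar and the sanding block haven't moved, and the gripper is clear.

```bash
python3 -c "
from bench import robot
print(robot.close_job())"
```

```text
the job is handed in; nothing more can be done
None
```

Both kits are made up and the job is handed in after about 28 s of robot time: the final pictures show all five items in their bays, the green bottle, jar and sanding block where they were, and nothing knocked over.

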